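# Turn the desk carousel so the clip dish faces front

### The job

Turn the round desk organizer by pushing the finger grips on its rim until the brass dish of clips stands squarely at the front, in line with the arrow on the foot, then leave it at rest and move clear. Only push the turntable from outside: do not touch, lift or shift the dish, eraser or binder clip that ride on it, and leave the other things on the desk where they are.

Things in the scene. Friction and masses are not known exactly. Their poses are not given: they have to be found in the camera images.
- organizer: the organizer's fixed black foot; origin on the desk (z = 0) on the turntable's vertical axis. Its -x axis points to the front: a flat tongue 5 mm high and 30 mm wide runs that way to 155 mm from the axis, with a white arrow head on it pointing in at the tray. The round foot has a radius of 82 mm and is 14 mm high. It never moves during the job
- turntable: the turning tray; origin on its vertical axis at the desk (z = 0). Its own -x axis points from the axis through the dish's place, so when it lies along the foot's -x axis the dish is exactly at the front. It turns endlessly both ways with light friction (about 1.1 N at a grip) and stops almost at once when the push ends
- turntable_rim (a point): centre of the white round tray at the height of its rim, 40 mm above the desk; radius 92 mm, floor 26 mm above the desk. Six upright round grey finger grips, 24 mm in diameter, from 18 to 40 mm above the desk, stand out from the rim: centred 112 mm from the axis, at 30, 90, 150, 210, 270 and 330 degrees from the dish's place, each joined to the rim by a web 14 mm wide
- dish_place (a point): point on the tray floor, 54 mm from the axis and 26 mm above the desk, where the dish stands; turns with the turntable
- eraser_place (a point): point on the tray floor 54 mm from the axis, where the eraser lies; turns with the turntable
- clip_place (a point): point on the tray floor 54 mm from the axis, where the binder clip stands; turns with the turntable
- clip_dish: the brass dish of clips, loose on the tray, 68 mm wide and 24 mm high; origin at the centre of its underside
- eraser: blue and white eraser, loose on the tray, 48x23x13 mm; origin at the centre of its underside
- binder_clip: black binder clip, loose on the tray, 36x32x27 mm; origin at the centre of its underside
- monitor: the monitor beyond the work on the left, an obstacle: screen 508 mm wide along its own y axis, from 110 to 422 mm above the desk, on a flat foot 190x250 mm; origin on the desk at the centre of the foot; it is not to be used
- stapler: red and black stapler on the desk, 148x37x40 mm, nearer the robot than the organizer and to its right; origin at the centre of its underside
- mug: white mug on the desk, 92 mm wide, 127 mm with its handle, 95 mm high; origin at the centre of its underside
- sticky_pad: pad of yellow sticky notes on the desk, 76x76x18 mm; origin at the centre of its underside
- pen: red pen lying on the desk to the right of the organizer, 145 mm long, 12 mm wide, 9 mm high; origin at the centre of its underside

How it is judged:
At the end, for the whole second after the job is handed in: The dish's centre is at the front, within 9.5 mm sideways of the arrow's line (about 10 degrees of turn), turntable at rest; dish, eraser and binder clip within 15 mm of their places on the tray; stapler, mug, sticky pad and pen within 20 mm of where they started (x of clip_dish in the frame of organizer below -0.035 m and y of clip_dish in the frame of organizer between -0.0095 and 0.0095 m and angular speed of turntable below 0.05 rad/s and distance between clip_dish and dish_place below 0.015 m and distance between eraser and eraser_place below 0.015 m and distance between binder_clip and clip_place below 0.015 m and distance of each of stapler, mug, sticky_pad, pen from where it was at the start of the episode below 0.02 m); the robot touches nothing.
It fails at once if the gripper or arm touches the dish, eraser or binder clip on the tray (contact force between any of the fingers, the arm and clip_dish above 0.5 N or contact force between any of the fingers, the arm and eraser above 0.5 N or contact force between any of the fingers, the arm and binder_clip above 0.5 N).
It fails at once if the dish, eraser or binder clip is lifted or shoved more than 20 mm from its place on the tray (distance between clip_dish and dish_place above 0.02 m or distance between eraser and eraser_place above 0.02 m or distance between binder_clip and clip_place above 0.02 m).
It fails at once if the stapler, mug, sticky pad or pen is moved more than 20 mm or tipped (distance of any of stapler, mug, sticky_pad, pen from where it was at the start of the episode above 0.02 m or angle between mug's own z axis and vertical above 0.4 rad).
It also fails if it takes over 45 s, if anything falls off the work surface, if the arm or the gripper's body presses on something with over 40 N, if the wrist force passes 120 N, or if a joint passes its speed limit or range.

### The arm

A 7-joint arm with a two-finger parallel gripper is mounted at the origin on the work surface; the furniture and walls round the work are solid. World frame = base frame: x ahead of the robot, y to its left, z up, the work surface at z = 0. Lengths are in m, angles in rad, forces in N, time in s.
With the tool pointing down it reaches from about 0.4 to 0.85 m from the base axis. Payload 10.4 kg.
Tool frame: the origin (TCP) lies at the very end of the fingers, on their centre line; the grasp point (between the pads) lies manip.hold_point_z behind it (manip.hold_point_z is the distance from the TCP to the grasp point, in m); z points along the fingers, y is the direction in which the jaws open and shut (so a half turn about z gives the same grasp; the last joint's range is limited). The gripper opens to 85 mm and grips with 20 to 120 N. Pads are 22 mm wide; open, the fingers measure 114 mm over their backs; the gripper's body (76 mm by 85 mm) begins 54 mm behind the grasp point. The pads swing forward as they close: fully open they stand 13 mm farther back than shut.
Start: joints at [1.297, 0.332, -0.065, 1.46, 0.022, 1.35, -0.088], TCP at [0.155, -0.605, 0.231] pointing down, gripper open.
Joint ranges: [-2.6, 2.6], [-0.5, 2.12], [-1.47, 1.34], [0.16, 2.42], [-1.27, 4.41], [0.06, 2.06], [-2.6, 2.6]. Speed limits (rad/s): [2.22, 2.22, 2.79, 2.79, 3.14, 3.14, 3.14].

### API

Orientations are given as a unit quaternion [x, y, z, w].
In Python, from workcell import manip gives the robot as it stands.
- The arm moves only by the tool jog_arm, never from a script. Its arguments are lists of equal length, an entry for each row: "translation": the shift along the world's x, y, z in mm, a list of three; "turn": the turn about the world's z in degrees. In form: {"translation": [[x, y, z], ...], "turn": [turn, ...]}. A call has 1 to 12 rows; each row is the pose to reach, as a shift and turn from the pose measured when the call began; what a row does not reach only later rows make up. A row lasts 1/12 s, in which the tool goes at most 41.7 mm and 7.16 degrees, less where a joint would pass 70% of its speed; a pose out of reach is approached as far as the arm can. A call with a gripper value outside its range is refused whole. "grip" is the finger opening in mm, from 0 to 85.4, set as the call begins (left out, the last holds). The fingers move at their own pace and stop on an object; "grip_force" is the grip in N (left out, the last holds). Time passes only in rows, so rows that repeat a pose let the fingers close. It gives the time, the measured TCP pose, the force and the opening at its end, in the units of the state.
- manip.get_obs(): the state, without advancing time (a new reading comes with each control period).
- manip.camera(name): name is "scene" or "top"; returns a dict with "frame" (480x640x3 uint8, red, green, blue), "mtx" (3x3 intrinsics, pixels), "k1" (the pictures are not rectified: a ray, as slopes to the right and down, at radius r is drawn at 1 + k1 r^2 times it, then the intrinsics apply), "pose" (4x4, takes a point from camera to world coordinates). Camera axes: x right, y down, z forward; pixel columns grow to the right and rows downward; lengths in m; the calibration is good to about 2 mm. A picture is of the moment at which its call begins. There is no depth.
- manip.hand_in(): hands the job in, once; it reports no verdict.
Trained networks look in a picture, given as the dict that the camera call returned (one of the last four; its "shot" number tells which), for a name from the list of things; names that differ only in an ending like _2 or _b are one class to them, and where a whole thing is asked for, a point or a joint stands for the part that bears it (a point fixed in the world has none). Each returns a list of dicts, best first, with "confidence" (0 to 1); they miss things now and then, are a little off and sometimes report something else, mostly with a low value. They report only what shows in the picture. A call takes as long as a camera call.
- manip.outline_of(picture, label): "mask" (480x640 bool, what is visible of it) and "extent" ([left, top, right, bottom] in pixels, round what is visible of it).
- manip.pinpoint(picture, label): "at" ([column, row] in pixels: a listed point, or the origin of a listed thing).
The state is a dict: "clock": time; "joint_pos": joint angles; "joint_velocities": joint speeds; "tau": joint torques, N m; "position": TCP position; "ee_rot": TCP orientation; "ft_force": force on the tool from outside, world axes, zero at the start; "torque": the same for the moment, N m; "grip_width": opening from 0.0 (shut) to 1.0 (fully open).
Only numpy, scipy, OpenCV 4.12 (cv2) and the standard library are available. Lean on these libraries where they do the work, as an engineer would, in place of code of your own. Each camera call takes 0.05 s, during which the arm holds its last target. There are 200 camera calls.

## Working session

There is one attempt and no reset: what is moved stays moved. The work goes in short steps, Python scripts to look and compute and a tool call to move; the robot and the scene stay as the last step left them, time stands still between calls to the robot, and variables do not carry over. Pictures are saved under pics/ and viewed, about 8 in all and at most 12, crops included, and the job is handed in when it is done.

Besides the shell and the picture viewer there is one more tool, called after "Call:" as name(argument=value, ...), one argument or row to a line, values as JSON. jog_arm: Moves the arm, as the interface text tells. Its arguments: {"type":"object","properties":{"translation":{"type":"array"},"turn":{"type":"array"},"grip":{"type":"number"},"grip_force":{"type":"number"}},"required":["translation","turn"]}

```bash
mkdir -p pics; cat > h.py <<'E'
import numpy as np, cv2
from workcell import manip
def ray(c,px):
    K=c["mtx"];d=np.array([(px[0]-K[0][2])/K[0][0],(px[1]-K[1][2])/K[1][1]])
    s=d.copy()
    for _ in range(20): s=d/(1+c["k1"]*(s@s))
    P=np.array(c["pose"]);return P[:3,3],P[:3,:3]@np.array([s[0],s[1],1])
def at(c,px,z):
    o,r=ray(c,np.array(px,float));return o+r*(z-o[2])/r[2]
def proj(c,p):
    P=np.array(c["pose"]);q=P[:3,:3].T@(np.array(p)-P[:3,3]);s=q[:2]/q[2];s=s*(1+c["k1"]*(s@s))
    K=c["mtx"];return np.array([K[0][0]*s[0]+K[0][2],K[1][1]*s[1]+K[1][2]])
def save(c,n): cv2.imwrite(f"pics/{n}.png",c["frame"][:,:,::-1])
Z=dict(organizer=0,turntable_rim=.04,dish_place=.026,clip_dish=.026,eraser=.026,binder_clip=.026,eraser_place=.026,clip_place=.026,stapler=0,mug=0,sticky_pad=0,pen=0,monitor=0)
def measure(c,names=Z):
    out={}
    for n in names:
        r=manip.pinpoint(c,n)
        if r: out[n]=at(c,r[0]["at"],Z[n]); print(n,np.round(out[n],4),np.round(r[0]["at"]),round(r[0]["confidence"],2))
    return out
E
python3 - <<'E'
from h import *
for n in("top","scene"):
    c=manip.camera(n);save(c,n+"0");print(n,np.round(c["pose"],3).tolist());measure(c)
o=manip.get_obs();print(o)
print(manip.hold_point_z)
E
```

```text
top [[-0.012, -0.998, 0.069, 0.428], [-1.0, 0.011, -0.018, -0.028], [0.017, -0.069, -0.997, 1.226], [0.0, 0.0, 0.0, 1.0]]
turntable_rim [ 0.5707 -0.0992  0.04  ] [335. 220.] 0.72
dish_place [ 0.6277 -0.0706  0.026 ] [322. 197.] 0.86
clip_dish [ 0.6171 -0.0731  0.026 ] [323. 202.] 0.64
eraser [ 0.5243 -0.3237  0.026 ] [428. 239.] 0.74
binder_clip [ 0.5306 -0.0776  0.026 ] [326. 238.] 0.58
eraser_place [ 0.5722 -0.1492  0.026 ] [356. 220.] 0.88
clip_place [ 0.5219 -0.073   0.026 ] [324. 242.] 0.87
stapler [ 0.3398 -0.2764  0.    ] [408. 316.] 0.89
mug [0.6945 0.1857 0.    ] [217. 173.] 0.67
pen [ 0.5261 -0.3328  0.    ] [430. 240.] 0.58
monitor [0.504  0.2673 0.    ] [183. 251.] 0.89
scene [[0.903, 0.197, -0.382, 0.875], [0.429, -0.414, 0.803, -0.81], [-0.0, -0.889, -0.458, 0.499], [0.0, 0.0, 0.0, 1.0]]
turntable_rim [ 0.5686 -0.0961  0.04  ] [329. 264.] 0.59
dish_place [ 0.6143 -0.0679  0.026 ] [354. 268.] 0.78
clip_dish [ 0.6135 -0.0692  0.026 ] [353. 268.] 0.97
eraser [ 0.5703 -0.1512  0.026 ] [318. 283.] 0.82
binder_clip [ 0.5203 -0.0594  0.026 ] [315. 257.] 0.54
eraser_place [ 0.5
[... 335 characters left out ...]
'clock': 1.4, 'joint_pos': array([ 1.29740576,  0.33221504, -0.06467804,  1.46008155,  0.0215753 ,
        1.34988565, -0.08848306]), 'joint_velocities': array([ 0.0018012 ,  0.00067554,  0.00054452,  0.00168701, -0.00054177,
        0.00143217,  0.00091739]), 'tau': array([-1.95708367e-04, -6.25224066e+01,  4.90038784e-02, -3.91832256e+01,
        1.65041769e-02,  1.79109909e-03, -3.79261849e-06]), 'position': array([ 0.15512823, -0.60547669,  0.23133688]), 'ee_rot': array([9.92148705e-01, 1.25063762e-01, 2.55169199e-05, 4.82164149e-05]), 'ft_force': array([0.92889396, 0.30238951, 0.59722197]), 'torque': array([-0.02315597,  0.00596502, -0.01973777]), 'grip_width': 1.001765830562245}
0.0187
```

View pics/top0.png

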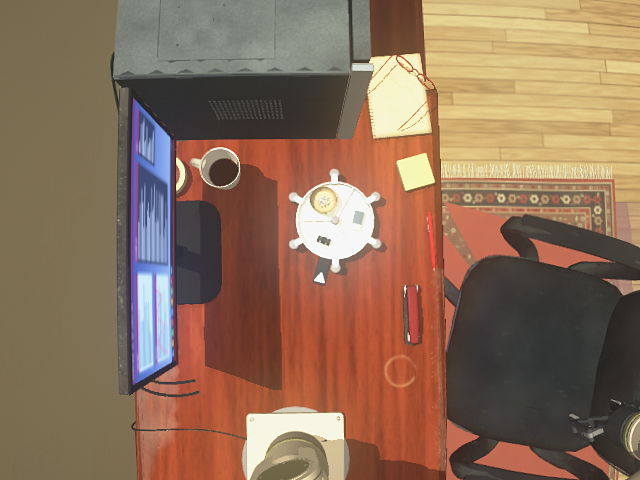

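View pics/scene0.png

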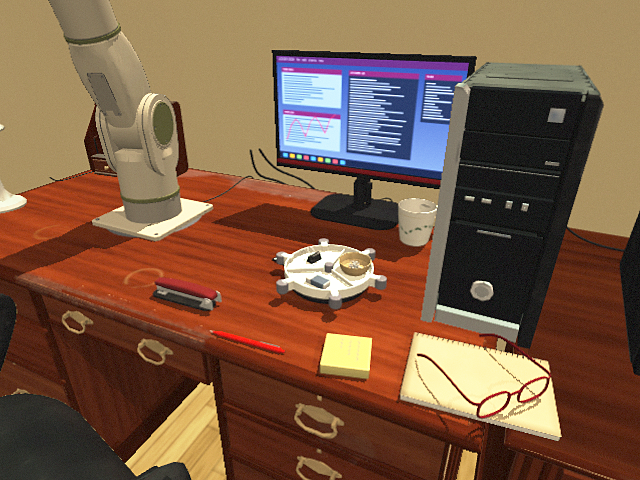

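The top view shows the tray centre at about (335,220), the dish at (324,200), the arrow at (320,278), and grips at about 0°, 60°, and so on in the world. The dish is at about 30° and the arrow at about 166°, so I need roughly +136° (CCW). I'll measure both more precisely.

```bash
cat >> h.py <<'E'
def fitgrips(c,ax,gray_tol=0):
    "angle of grip pattern (mod 60) from dark/bright grips ring is left to the eye"
E
python3 - <<'E'
from h import *
c=manip.camera("top")
m=manip.outline_of(c,"organizer")
for r in m[:3]: print("org",r["confidence"],r["extent"],r["mask"].sum())
r=manip.outline_of(c,"turntable");print([(q["confidence"],q["extent"]) for q in r[:2]])
f=c["frame"]
ax=np.array([.5705,-.098])
# rectified view of the desk at z=0.04: 1 px = 0.5 mm, up=+x, left=+y
def rect(z,S=600,s=.0005):
    mx=np.zeros((S,S),np.float32);my=mx.copy()
    for i in range(S):
        for j in range(S):
            mx[i,j],my[i,j]=proj(c,[ax[0]-(i-S/2)*s,ax[1]-(j-S/2)*s,z])
    return cv2.remap(f,mx,my,cv2.INTER_CUBIC)
im=rect(.04)
cv2.circle(im,(300,300),184,(255,0,0),1)
for k in range(12):
    a=np.radians(30*k);p=(int(300-np.sin(a)*224),int(300-np.cos(a)*224));cv2.circle(im,p,2,(255,0,0) if k%2 else (0,200,0),-1)
cv2.imwrite("pics/rect.png",im[:,:,::-1])
E
```

```text
org 0.57 [314.6, 260.1, 331.2, 284.5] 289
[(0.81, [287.2, 166.2, 383.7, 273.6])]
```

View pics/rect.png

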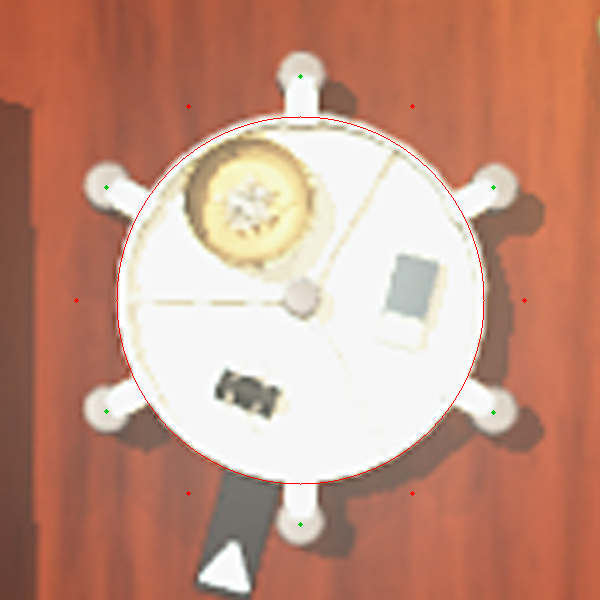

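The axis at (0.5705, -0.098) fits: the drawn circle matches the rim and the grips sit on the 0/60/120° marks, with the dish at +30°. Next is the tongue direction at its true height, and the tower's distance.

```bash
python3 - <<'E'
from h import *
ax=np.array([.5705,-.098])
c=manip.camera("top")
r=manip.outline_of(c,"organizer")[0]
v,u=np.nonzero(r["mask"])
P=np.array([at(c,(a,b),.005)[:2] for a,b in zip(u,v)])-ax
R=np.linalg.norm(P,axis=1);print(R.min(),R.max())
far=P[R>.105];d=far.mean(0);print("mean dir",np.degrees(np.arctan2(d[1],d[0])),len(far))
q=np.linalg.svd(far-d)[2][0];print("long axis",np.degrees(np.arctan2(q[1],q[0]))%180)
# white arrow
g=c["frame"].astype(int);w=[(a,b) for b in range(255,290) for a in range(305,335) if g[b,a].min()>170]
W=np.array([at(c,p,.005)[:2] for p in w])-ax;W=W[np.linalg.norm(W,axis=1)>.118];m=W.mean(0);print("arrow",np.degrees(np.arctan2(m[1],m[0])),np.linalg.norm(m),len(W))
c=manip.camera("top")
print("tower",at(c,(300,138),0),"screen",at(c,(178,250),.12),at(c,(178,250),.42))
print(manip.get_obs()["clock"])
E
```

```text
0.08955615475828087 0.15313977227768508
mean dir 164.98980949791917 220
long axis 161.41349342721233
arrow 165.5746208476643 0.138554421484677 74
tower [ 0.78078685 -0.01873153  0.        ] screen [0.49931612 0.25011704 0.12      ] [0.47995984 0.17456302 0.42      ]
1.7
```

Target dish angle is about 165.3°, so +135° to turn. I'll close the fingers and go above the gap between the near grips (finger at 152°).

Call:
jog_arm(
  translation=[
    [15,28,0],
    [30,56,0],
    [46,84,0],
    [62,112,0],
    [78,140,0],
    [94,168,0],
    [110,196,0],
    [126,226,0],
    [142,256,0],
    [158,286,0],
    [174,314,0],
    [190,342,0],
  ],
  turn=[-6,-12,-18,-24,-30,-36,-42,-48,-54,-60,-66,-72],
  grip=0,
)

```text
clock: 2.7
position: [0.3457, -0.2619, 0.2316]
ee_rot: [0.875, -0.484, 0.0, 0.0]
ft_force: [1.0, -0.1, -1.1]
grip_width: 0.0
```

Call:
jog_arm(
  translation=[
    [12,22,0],
    [24,44,0],
    [36,66,0],
    [48,88,0],
    [60,110,0],
    [72,132,0],
    [84,154,0],
    [96,176,0],
    [108,198,0],
    [120,219,0],
    [120,219,0],
    [120,219,0],
  ],
  turn=[-6,-12,-18,-24,-30,-36,-42,-48,-54,-60,-60,-60],
)

```text
clock: 3.7
position: [0.4428, -0.1029, 0.2324]
ee_rot: [-0.646, 0.763, 0.003, 0.033]
ft_force: [1.5, 2.3, -0.0]
grip_width: 0.003
```

```bash
python3 -c "
from h import *
o=manip.get_obs();print(np.round(o['joint_pos'],2),np.round(o['joint_velocities'],2),np.round(o['position'],3),np.round(o['ee_rot'],3),o['ft_force'])"
```

```text
[ 1.99 -0.5  -1.42  1.86 -0.57  1.38 -2.6 ] [ 1.3  -0.   -0.64  0.05 -0.8   0.01 -0.01] [ 0.443 -0.103  0.232] [-0.646  0.763  0.003  0.033] [ 1.48480841e+00  2.31873516e+00 -1.60142257e-03]
```

Joint 7's zero lies 90° off what I assumed, so it hit its range. I'll turn back to yaw ≈ -28°, an equivalent alignment with plenty of margin.

Call:
jog_arm(
  translation=[
    [0,0,0],
    [-2,-2,0],
    [-3,-3,0],
    [-3,-3,0],
    [-3,-3,0],
    [-3,-3,0],
    [-3,-3,0],
    [-3,-3,0],
    [-3,-3,0],
    [-3,-3,0],
    [-3,-3,0],
    [-3,-3,0],
  ],
  turn=[6,12,18,24,30,36,42,48,54,60,66,71],
)

```text
clock: 4.7
position: [0.4321, -0.1036, 0.2355]
ee_rot: [0.969, -0.243, -0.018, -0.025]
ft_force: [-0.2, -0.0, 0.8]
grip_width: -0.004
```

```bash
python3 -c "
from h import *
o=manip.get_obs();print(np.round(o['joint_pos'],2),np.round(o['joint_velocities'],2),np.round(o['position'],3),np.round(o['ee_rot'],3),o['ft_force'])"
```

```text
[ 2.05 -0.5  -1.47  1.83 -0.54  1.45 -1.37] [-0.03  0.   -0.   -0.01  0.06  0.03  0.97] [ 0.432 -0.104  0.236] [ 0.969 -0.243 -0.018 -0.025] [-0.19685635 -0.02835571  0.76546574]
```

Call:
jog_arm(
  translation=[
    [5,-15,0],
    [10,-30,0],
    [20,-50,5],
    [30,-70,5],
    [40,-90,5],
    [50,-110,5],
    [60,-130,5],
    [70,-150,5],
    [70,-160,5],
    [70,-160,5],
    [70,-160,5],
    [70,-160,5],
  ],
  turn=[2,4,6,10,14,18,22,26,30,30,30,30],
)

```text
clock: 5.7
position: [0.41, -0.2122, 0.2726]
ee_rot: [1.0, 0.015, -0.008, -0.01]
ft_force: [-1.0, 0.4, 0.1]
grip_width: -0.001
```

```bash
python3 -c "
from h import *
o=manip.get_obs();print(np.round(o['joint_pos'],2),np.round(o['joint_velocities'],2),np.round(o['position'],3),np.round(o['ee_rot'],3),o['ft_force'])"
```

```text
[ 2.3  -0.5  -1.47  1.74 -0.5   1.5  -0.65] [ 0.04  0.   -0.   -0.01 -0.    0.01  0.04] [ 0.41  -0.212  0.273] [ 1.     0.015 -0.008 -0.01 ] [-0.98829868  0.36962127  0.10245942]
```

Joints 2 and 3 sit on their limits, because the local solver twisted the elbow. I'll fit a quick kinematic model from the observed states to find a way to unwind it.

```bash
cat > fk.py <<'E'
import numpy as np, itertools
from scipy.optimize import least_squares
from scipy.spatial.transform import Rotation as R
LIM=np.array([[-2.6,2.6],[-.5,2.12],[-1.47,1.34],[.16,2.42],[-1.27,4.41],[.06,2.06],[-2.6,2.6]])
D=[([1.29740576,.33221504,-.06467804,1.46008155,.0215753,1.34988565,-.08848306],[.1551,-.6055,.2313],[.99215,.12506,0,0]),
([1.99,-.5,-1.42,1.86,-.57,1.38,-2.6],[.443,-.103,.232],[-.646,.763,.003,.033]),
([2.05,-.5,-1.47,1.83,-.54,1.45,-1.37],[.432,-.104,.236],[.969,-.243,-.018,-.025]),
([2.3,-.5,-1.47,1.74,-.5,1.5,-.65],[.41,-.212,.273],[1,.015,-.008,-.01])]
def fk(q,p,s):
    T=np.array([0,0,p[0]]);A=R.from_euler('z',s[0]*q[0]+p[1])
    A=A*R.from_euler('y',q[1])*R.from_euler('z',s[1]*q[2]);T=T+A.apply([p[2],0,p[3]])
    A=A*R.from_euler('y',q[3])*R.from_euler('z',s[2]*q[4]);T=T+A.apply([p[4],0,p[5]])
    A=A*R.from_euler('y',q[5])*R.from_euler('z',s[3]*q[6]+p[6]);T=T+A.apply([0,0,p[7]])
    return T,A
def fit():
    best=None
    for s in itertools.product([1,-1],repeat=4):
        def f(p):
            o=[]
            for q,x,w in D:
                t,a=fk(q,p,s);o+=list(t-x)+list(.3*(a.inv()*R.from_quat(w)).as_rotvec())
            return o
        for p1,p6 in itertools.product([0,1.57,3.14,-1.57],repeat=2):
            r=least_squares(f,[.3,p1,0,.4,0,.4,p6,.25])
            if best is None or r.cost<best[0]: best=(r.cost,s,r.x,np.abs(r.fun).max())
    return best
if __name__=="__main__":
    b=fit();print(b);np.savez("fk.npz",s=b[1],p=b[2])
E
python3 fk.py
```

```text
(np.float64(0.00021975620817121883), (-1, -1, -1, -1), array([ 0.05292597, -0.07495545,  0.02979727,  0.47107706, -0.19200985,
        0.40100862,  1.4938863 ,  0.35135496]), np.float64(0.009389804622211173))
```

```bash
cat > sim.py <<'E'
from fk import *
z=np.load("fk.npz");P,S=z["p"],z["s"]
def err(q,x,yaw):
    t,a=fk(q,P,S);g=R.from_euler('z',yaw,degrees=True)*R.from_euler('x',np.pi)
    return np.r_[x-t,.3*(g*a.inv()).as_rotvec()]
def step(q,x,yaw,n=6,lam=.02):
    for _ in range(n):
        e=err(q,x,yaw);J=np.array([(err(q,x,yaw)-err(q+1e-5*v,x,yaw))/1e-5 for v in np.eye(7)]).T
        dq=J.T@np.linalg.solve(J@J.T+lam**2*np.eye(6),e);m=abs(dq).max()
        q=np.clip(q+dq*min(1,.05/max(m,1e-9)),*LIM.T)
    return q
def run(q,x0,y0,x1,y1,n=24):
    for k in range(1,n+1): q=step(q,x0+(x1-x0)*k/n,y0+(y1-y0)*k/n)
    return q
E
python3 - <<'E'
from sim import *
q=np.array(D[0][0]);a=np.array
x0,y0=a([.155,-.605,.231]),14.4
q=run(q,x0,y0,a([.345,-.262,.231]),-58,12);print("s1",q.round(2))
q=run(q,a([.345,-.262,.231]),-58,a([.466,-.043,.232]),-118,12);print("s2",q.round(2))
q0=a([2.3,-.5,-1.47,1.74,-.5,1.5,-.65]);c=a([.41,-.212,.273])
for x,y in [((.155,-.605,.23),14),((.3,-.55,.3),30),((.4,-.5,.3),30),((.25,-.4,.25),0),((.35,-.45,.2),60),((.6,-.3,.25),60)]:
    q=run(q0,c,2,a(x),y);print(x,y,q.round(2),err(q,a(x),y).round(3))
print("ideal postures")
ax=a([.5705,-.098])
for ph in (152,180,210,240,270,300,330,360):
    f=np.radians(ph);x=np.r_[ax+.118*a([np.cos(f),np.sin(f)]),.02]
    az=np.arctan2(x[1],x[0])
    qs=a([-az,.3,0,1.6,0,1.2,0.]);res=[]
    for y in (ph-180,ph-90,ph-270):
        y=(y-80+180)%360-180+80
        r=least_squares(lambda q:np.r_[err(q,x,y)*20,.05*q[2],.05*q[4]],qs,bounds=(LIM[:,0],LIM[:,1]));res.append((y,r.x.round(2).tolist(),round(abs(err(r.x,x,y)).max(),4)))
    print(ph,x.round(3));[print("   ",t) for t in res]
E
```

```text
s1 [ 0.9  -0.08 -0.31  1.97 -0.03  1.25 -1.98]
s2 [ 0.82 -0.05 -0.7   1.92 -0.04  1.25 -2.6 ]
(0.155, -0.605, 0.23) 14 [ 1.91  0.59 -1.04  1.38  0.5   1.46 -0.44] [ 0. -0.  0.  0.  0.  0.]
(0.3, -0.55, 0.3) 30 [ 1.52  0.64 -1.01  1.09  0.53  1.66 -0.38] [ 0. -0.  0.  0.  0.  0.]
(0.4, -0.5, 0.3) 30 [ 2.6  -0.14 -1.47  1.45 -0.12  1.4  -0.26] [ 0.153 -0.058 -0.129  0.083  0.042  0.095]
(0.25, -0.4, 0.25) 0 [ 2.6  -0.16 -1.47  1.83 -0.17  1.31 -0.47] [ 0.03   0.012 -0.007  0.005  0.002  0.021]
(0.35, -0.45, 0.2) 60 [ 2.19  0.22 -1.33  1.81  0.26  1.2  -0.02] [ 0.1    0.014 -0.031  0.023  0.012  0.085]
(0.6, -0.3, 0.25) 60 [ 2.6  -0.5  -1.47  1.36 -0.57  1.49  0.16] [ 0.17   0.025 -0.162  0.065  0.069  0.096]
ideal postures
152 [ 0.466 -0.043  0.02 ]
    (-28, [0.02, 0.04, 0.0, 2.32, -0.0, 0.78, -2.05], np.float64(0.0))
    (62, [0.02, 0.04, 0.0, 2.32, -0.0, 0.78, -0.47], np.float64(0.0))
    (242, [0.93, 0.07, -0.93, 2.32, 0.09, 0.78, 2.6], np.float64(0.0002))
180 [ 0.452 -0.098  0.02 ]
    (0, [0.14, 0.03, 0.0, 2.33, -0.0, 0.78, -1.43], np.float64(0.0))
    (90, [0.14, 0.03, -0.0, 2.3
[... 821 characters left out ...]
 0.63 -0.2   0.02]
    (120, [0.23, 0.44, -0.0, 1.8, 0.0, 0.91, 0.75], np.float64(0.0))
    (210, [0.23, 0.44, -0.0, 1.8, 0.0, 0.91, 2.33], np.float64(0.0))
    (30, [0.23, 0.44, 0.0, 1.8, -0.0, 0.91, -0.82], np.float64(0.0))
330 [ 0.673 -0.157  0.02 ]
    (150, [0.15, 0.5, -0.0, 1.69, 0.0, 0.94, 1.2], np.float64(0.0))
    (240, [0.48, 0.55, -0.4, 1.68, 0.25, 0.97, 2.6], np.float64(0.0))
    (60, [0.15, 0.5, 0.0, 1.69, -0.0, 0.94, -0.37], np.float64(0.0))
360 [ 0.688 -0.098  0.02 ]
    (180, [0.07, 0.51, -0.0, 1.68, 0.0, 0.95, 1.64], np.float64(0.0))
    (-90, [-0.6, 0.84, 0.99, 1.55, -0.75, 1.16, -2.6], np.float64(0.0001))
    (90, [0.07, 0.51, -0.0, 1.68, 0.0, 0.95, 0.06], np.float64(0.0))
```

Call:
jog_arm(
  translation=[
    [-20,-33,0],
    [-41,-66,0],
    [-63,-99,0],
    [-85,-132,0],
    [-107,-165,0],
    [-129,-198,0],
    [-151,-231,0],
    [-173,-264,0],
    [-195,-297,0],
    [-215,-330,0],
    [-215,-360,0],
    [-215,-390,0],
  ],
  turn=[1,2,3,4,6,8,10,12,14,16,18,20],
)

```text
clock: 6.7
position: [0.2095, -0.4712, 0.2914]
ee_rot: [0.983, 0.184, -0.009, -0.008]
ft_force: [-1.8, 1.1, 4.5]
grip_width: 0.001
```

```bash
cat > st.py <<'E'
from h import *
o=manip.get_obs();q=o['ee_rot']
print(o['clock'],np.round(o['joint_pos'],3).tolist(),np.round(o['joint_velocities'],2),np.round(o['position'],4),np.round(q,3),'yaw',round(np.degrees(2*np.arctan2(q[1],q[0])),1),np.round(o['ft_force'],1))
E
python3 st.py
```

```text
6.7 [2.191, 0.332, -1.364, 1.587, 0.332, 1.512, -0.389] [-1.57  1.4   1.   -0.86  1.34  0.36  0.14] [ 0.2095 -0.4712  0.2914] [ 0.983  0.184 -0.009 -0.008] yaw 21.3 [-1.8  1.1  4.5]
```

```bash
python3 - <<'E'
from sim import *
a=np.array
q0=a([2.191,.332,-1.364,1.587,.332,1.512,-.389]);c=a([.2095,-.4712,.2914])
for x1,y1 in [((.195,-.602,.273),22),((.155,-.605,.3),22),((.35,-.6,.3),30),((.45,-.6,.35),40)]:
    q=run(q0,c,21,a(x1),y1,12);print(x1,q.round(2),err(q,a(x1),y1).round(3))
    for x2,y2 in [((.62,-.35,.3),50),((.65,-.25,.3),60),((.55,-.2,.2),60),((.511,-.2,.1),45)]:
        q=run(q,a(x1),y1,a(x2),y2,12);x1,y1=x2,y2;print("   ",x2,q.round(2),err(q,a(x2),y2).round(3))
E
```

```text
(0.195, -0.602, 0.273) [ 1.75  0.63 -1.02  1.18  0.53  1.59 -0.35] [ 0. -0.  0.  0.  0.  0.]
    (0.62, -0.35, 0.3) [ 0.54  0.82 -0.35  0.5   0.27  1.82 -0.34] [ 0.008 -0.001  0.005  0.003  0.006  0.001]
    (0.65, -0.25, 0.3) [ 0.29  0.8  -0.01  0.51  0.    1.83 -0.23] [ 0.001 -0.     0.001  0.     0.001  0.   ]
    (0.55, -0.2, 0.2) [ 0.29  0.25 -0.02  1.66  0.01  1.23 -0.26] [-0.  0. -0. -0. -0.  0.]
    (0.511, -0.2, 0.1) [ 0.29  0.17  0.01  1.99 -0.    0.99 -0.49] [-0.  0. -0. -0. -0. -0.]
(0.155, -0.605, 0.3) [ 1.78  0.63 -1.02  1.1   0.53  1.66 -0.28] [ 0. -0.  0.  0.  0.  0.]
    (0.62, -0.35, 0.3) [ 0.55  0.82 -0.37  0.5   0.28  1.82 -0.34] [ 0.008 -0.001  0.004  0.003  0.006  0.001]
    (0.65, -0.25, 0.3) [ 0.29  0.8  -0.01  0.51  0.    1.83 -0.23] [ 0.001 -0.     0.001  0.     0.001  0.   ]
    (0.55, -0.2, 0.2) [ 0.29  0.25 -0.02  1.66  0.01  1.23 -0.26] [-0.  0. -0. -0. -0.  0.]
    (0.511, -0.2, 0.1) [ 0.29  0.17  0.01  1.99 -0.    0.99 -0.49] [-0.  0. -0. -0. -0. -0.]
(0.35, -0.6, 0.3) [ 1.11  0.84 -0.54  0.48  0.41  1.86 -0.19] [ 0.001 -0.001  0.001  0.002  0.001  0. 
[... 224 characters left out ...]
]
    (0.55, -0.2, 0.2) [ 0.29  0.25 -0.02  1.66  0.01  1.23 -0.26] [-0.  0. -0. -0. -0.  0.]
    (0.511, -0.2, 0.1) [ 0.29  0.17  0.01  1.99 -0.    0.99 -0.49] [-0.  0. -0. -0. -0. -0.]
(0.45, -0.6, 0.35) [ 0.86  0.75 -0.01  0.53  0.    1.75 -0.03] [ 0.027 -0.027  0.027  0.025  0.019  0.005]
    (0.62, -0.35, 0.3) [ 0.44  0.79 -0.    0.53  0.    1.79 -0.26] [ 0.005 -0.003  0.005  0.003  0.006  0.   ]
    (0.65, -0.25, 0.3) [ 0.29  0.8  -0.01  0.51  0.    1.83 -0.23] [ 0.001 -0.     0.001  0.     0.001  0.   ]
    (0.55, -0.2, 0.2) [ 0.29  0.25 -0.02  1.66  0.01  1.23 -0.26] [-0.  0. -0. -0. -0.  0.]
    (0.511, -0.2, 0.1) [ 0.29  0.17  0.01  1.99 -0.    0.99 -0.49] [-0.  0. -0. -0. -0. -0.]
```

Call:
jog_arm(
  translation=[
    [8,-18,2],
    [18,-34,4],
    [30,-50,6],
    [44,-64,8],
    [58,-78,8],
    [72,-90,8],
    [86,-100,8],
    [100,-110,8],
    [114,-118,8],
    [128,-124,8],
    [140,-129,8],
    [140,-129,8],
  ],
  turn=[1,2,3,4,5,6,7,8,9,9,9,9],
)

```text
clock: 7.7
position: [0.3521, -0.5995, 0.2981]
ee_rot: [0.965, 0.262, -0.009, -0.009]
ft_force: [1.0, 0.5, -0.0]
grip_width: -0.001
```

```bash
python3 st.py
```

```text
7.7 [1.562, 0.718, -1.128, 1.062, 0.646, 1.716, -0.398] [ 0.05 -0.03 -0.01  0.04 -0.02 -0.01  0.02] [ 0.3521 -0.5995  0.2981] [ 0.965  0.262 -0.009 -0.009] yaw 30.3 [ 1.   0.5 -0. ]
```

Call:
jog_arm(
  translation=[
    [26,8,0],
    [52,18,0],
    [80,30,0],
    [108,44,0],
    [136,60,0],
    [164,78,0],
    [192,100,0],
    [220,124,0],
    [250,150,0],
    [275,180,0],
    [298,210,0],
    [298,230,0],
  ],
  turn=[2,4,6,8,10,12,14,16,18,20,22,24],
)

```text
clock: 8.7
position: [0.6535, -0.3634, 0.2965]
ee_rot: [0.888, 0.46, -0.01, -0.008]
ft_force: [0.6, 1.3, 0.2]
grip_width: -0.002
```

```bash
python3 st.py
```

```text
8.7 [0.915, 0.84, -1.132, 0.854, 0.758, 1.797, -0.471] [ 0.14 -0.24 -0.19  0.59 -0.13 -0.15 -0.02] [ 0.6535 -0.3634  0.2965] [ 0.888  0.46  -0.01  -0.008] yaw 54.7 [0.6 1.3 0.2]
```

Call:
jog_arm(
  translation=[
    [-14,14,0],
    [-30,30,0],
    [-46,46,-5],
    [-62,62,-10],
    [-78,80,-20],
    [-94,98,-30],
    [-110,116,-40],
    [-126,134,-50],
    [-142,152,-60],
    [-158,170,-70],
    [-178,191,-80],
    [-178,191,-80],
  ],
  turn=[-1,-2,-3,-4,-5,-6,-8,-10,-12,-14,-16,-17],
)

```text
clock: 9.7
position: [0.4713, -0.1683, 0.2139]
ee_rot: [0.946, 0.324, -0.012, -0.01]
ft_force: [0.2, -0.4, 0.4]
grip_width: -0.001
```

```bash
python3 st.py
```

```text
9.7 [1.422, 0.398, -1.397, 1.734, 0.389, 1.381, -0.961] [-0.05  0.02  0.09 -0.12  0.05  0.03 -0.15] [ 0.4713 -0.1683  0.2139] [ 0.946  0.324 -0.012 -0.01 ] yaw 37.8 [ 0.2 -0.4  0.4]
```

Call:
jog_arm(
  translation=[
    [2,-1,-20],
    [5,-4,-40],
    [5,-4,-60],
    [5,-4,-80],
    [5,-4,-100],
    [5,-4,-120],
    [5,-4,-140],
    [5,-4,-150],
    [5,-4,-150],
  ],
  turn=[0,0,0,0,0,0,0,0,0],
)

```text
clock: 10.45
position: [0.4748, -0.1721, 0.0621]
ee_rot: [0.946, 0.323, -0.013, -0.011]
ft_force: [-0.6, 0.7, 0.1]
grip_width: 0.0
```

```bash
python3 st.py; python3 -c "
from h import *
c=manip.camera('scene');f=c['frame'][100:400,150:550];cv2.imwrite('pics/s1.png',cv2.resize(f,None,fx=2,fy=2)[:,:,::-1])"
```

```text
10.45 [1.247, 0.574, -1.202, 1.884, 0.581, 1.139, -1.091] [ 0.01 -0.03 -0.04 -0.04 -0.03  0.03  0.02] [ 0.4748 -0.1721  0.0621] [ 0.946  0.323 -0.013 -0.011] yaw 37.7 [-0.6  0.7  0.1]
```

View pics/s1.png

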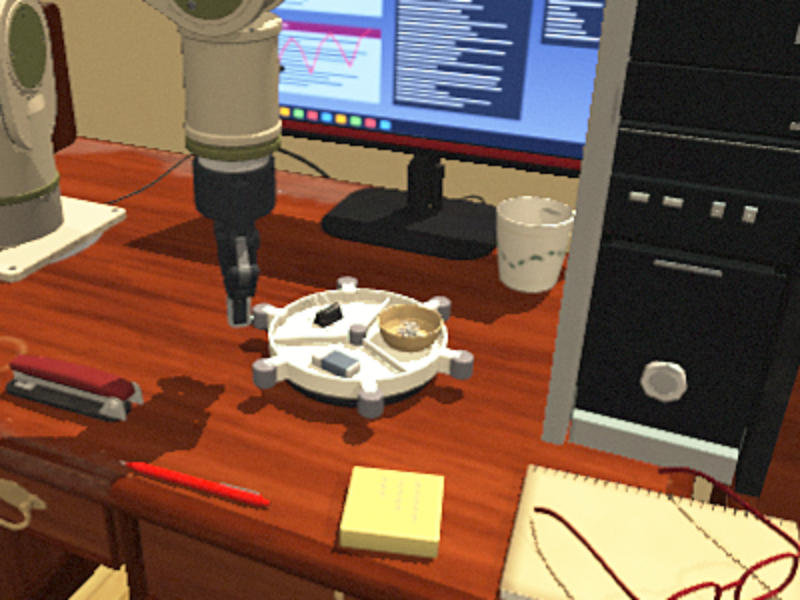

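The finger stands outside the tray between two grips at (480→240,320 in the crop), well clear of the dish and clips. I'll descend and compute the arc.

Call:
jog_arm(
  translation=[
    [0,0,-12],
    [1,0,-26],
    [1,0,-40],
    [1,0,-40],
  ],
  turn=[0,0,0,0],
)

```text
clock: 10.83
position: [0.4752, -0.1719, 0.0209]
ee_rot: [0.946, 0.323, -0.014, -0.012]
ft_force: [-0.8, -0.7, -0.7]
grip_width: 0.0
```

```bash
cat > arc.py <<'E'
import sys
from h import *
ax=np.array([.5705,-.098]);r=.120
o=manip.get_obs();p=o['position'];q=o['ee_rot'];yaw=np.degrees(2*np.arctan2(q[1],q[0]))
ph0=np.degrees(np.arctan2(*(p[:2]-ax)[::-1]))%360;print(o['clock'],p.round(4),'phi',ph0.round(1),'r',np.linalg.norm(p[:2]-ax).round(4),'yaw',yaw.round(1),np.round(o['joint_pos'],2))
T=[];U=[]
for ph in map(float,sys.argv[1:]):
    f=np.radians(ph);x=np.r_[ax+r*np.array([np.cos(f),np.sin(f)]),.022]
    T.append(((x-p)*1000).round().astype(int).tolist());U.append(int(round((ph-180-yaw+180)%360-180)))
print(T,U)
E
python3 arc.py 221 225 229 234 239 244 249 254 259 264 268 271
```

```text
10.8333 [ 0.4752 -0.1719  0.0209] phi 217.8 r 0.1206 yaw 37.7 [ 1.2   0.63 -1.14  1.91  0.64  1.08 -1.13]
[[5, -5, 1], [10, -11, 1], [17, -17, 1], [25, -23, 1], [34, -29, 1], [43, -34, 1], [52, -38, 1], [62, -41, 1], [72, -44, 1], [83, -45, 1], [91, -46, 1], [97, -46, 1]] [3, 7, 11, 16, 21, 26, 31, 36, 41, 46, 50, 53]
```

Call:
jog_arm(
  translation=[
    [5,-5,1],
    [10,-11,1],
    [17,-17,1],
    [25,-23,1],
    [34,-29,1],
    [43,-34,1],
    [52,-38,1],
    [62,-41,1],
    [72,-44,1],
    [83,-45,1],
    [91,-46,1],
    [97,-46,1],
  ],
  turn=[3,7,11,16,21,26,31,36,41,46,50,53],
)

```text
clock: 11.83
position: [0.5725, -0.2183, 0.0215]
ee_rot: [0.701, 0.713, -0.018, -0.005]
ft_force: [-1.1, -0.7, 0.0]
grip_width: -0.004
```

```bash
cat >> h.py <<'E'
AX=np.array([.5705,-.098])
def dish():
    for n in("top","scene"):
        c=manip.camera(n)
        for l in("clip_dish","dish_place","eraser_place","clip_place","eraser","binder_clip"):
            r=manip.pinpoint(c,l)
            if r:
                d=at(c,r[0]["at"],.026)[:2]-AX;print(n,l,round(np.degrees(np.arctan2(d[1],d[0]))%360,1),(1000*np.linalg.norm(d)).round(),round(r[0]["confidence"],2))
E
python3 -c "
from h import *
dish()
c=manip.camera('top');f=c['frame'][130:310,230:470];cv2.imwrite('pics/t1.png',cv2.resize(f,None,fx=3,fy=3,interpolation=2)[:,:,::-1])"
python3 arc.py 275 279 284 289 294 299 304 309 314 319 323 326
```

```text
top clip_dish 66.1 60.0 0.87
top dish_place 75.2 60.0 0.67
top eraser_place 314.4 67.0 0.7
top clip_place 195.4 57.0 0.8
top eraser 312.0 53.0 0.71
top binder_clip 200.8 56.0 0.69
scene clip_dish 68.1 51.0 0.91
scene dish_place 62.3 49.0 0.75
scene eraser_place 311.1 61.0 0.96
scene clip_place 195.1 56.0 0.69
scene eraser 320.5 53.0 0.53
12.5833 [ 0.5721 -0.218   0.0219] phi 270.8 r 0.12 yaw 90.7 [ 1.1   0.88 -1.18  1.63  0.86  1.27 -0.26]
[[9, 0, 0], [17, 1, 0], [27, 4, 0], [37, 7, 0], [47, 10, 0], [57, 15, 0], [65, 20, 0], [74, 27, 0], [82, 34, 0], [89, 41, 0], [94, 48, 0], [98, 53, 0]] [4, 8, 13, 18, 23, 28, 33, 38, 43, 48, 52, 55]
```

View pics/t1.png

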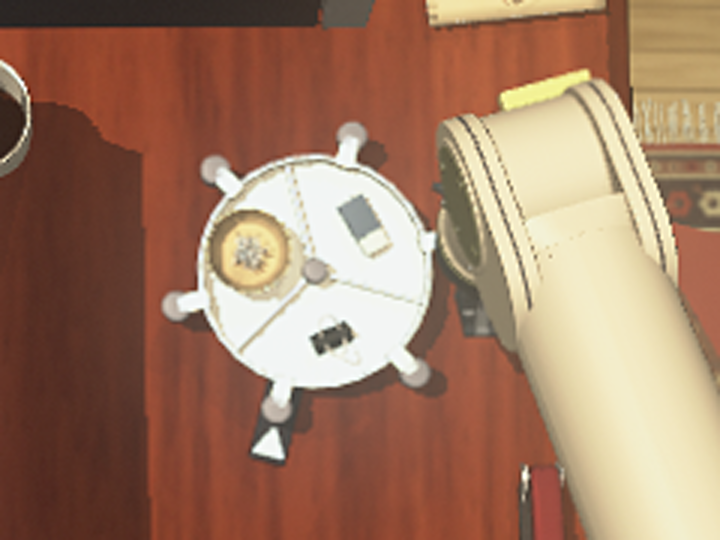

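The tray turned about 44°, with the dish now at about 74° (crop: dish at (250,255), nothing shifted). I'll continue the arc.

Call:
jog_arm(
  translation=[
    [8,0,0],
    [17,1,0],
    [27,4,0],
    [37,7,0],
    [47,10,0],
    [57,15,0],
    [65,20,0],
    [74,27,0],
    [82,34,0],
    [89,41,0],
    [94,48,0],
    [98,53,0],
  ],
  turn=[4,8,13,18,23,28,33,38,43,48,52,55],
)

```text
clock: 13.58
position: [0.6705, -0.1646, 0.0218]
ee_rot: [0.293, 0.956, -0.018, 0.004]
ft_force: [-1.5, -0.8, -0.1]
grip_width: -0.0
```

```bash
python3 arc.py 329 333 337 341 345 349 352 354; python3 -c "
from h import *
dish()"
```

```text
13.5833 [ 0.6705 -0.1646  0.0218] phi 326.3 r 0.1201 yaw 145.9 [ 0.9   1.04 -1.24  1.43  1.02  1.38  0.59]
[[3, 5, 0], [7, 12, 0], [10, 20, 0], [13, 28, 0], [16, 36, 0], [18, 44, 0], [19, 50, 0], [19, 54, 0]] [3, 7, 11, 15, 19, 23, 26, 28]
top clip_dish 120.0 56.0 0.88
top dish_place 125.5 52.0 0.93
top eraser_place 7.2 60.0 0.68
top clip_place 248.5 57.0 0.7
top eraser 6.9 46.0 0.79
top binder_clip 250.6 66.0 0.68
scene clip_dish 127.8 46.0 0.96
scene dish_place 137.7 49.0 0.84
scene eraser_place 351.1 59.0 0.8
scene clip_place 254.9 55.0 0.71
scene eraser 356.4 60.0 0.56
scene binder_clip 241.7 51.0 0.5
```

Call:
jog_arm(
  translation=[
    [3,5,0],
    [7,12,0],
    [10,20,0],
    [13,28,0],
    [16,36,0],
    [18,44,0],
    [19,50,0],
    [19,54,0],
    [19,54,0],
  ],
  turn=[3,7,11,15,19,23,26,28,28],
)

```text
clock: 15.03
position: [0.6892, -0.11, 0.022]
ee_rot: [0.054, 0.998, -0.016, 0.008]
ft_force: [0.1, 0.3, 0.0]
grip_width: 0.001
```

```bash
cat > rect.py <<'E'
import sys
from h import *
c=manip.camera("top");ax=AX;S=600;s=.0005
I,J=np.mgrid[0:S,0:S];mx=np.zeros((S,S),np.float32);my=mx.copy()
for i in range(S):
    for j in range(S): mx[i,j],my[i,j]=proj(c,[ax[0]-(i-S/2)*s,ax[1]-(j-S/2)*s,.04])
im=cv2.remap(c["frame"],mx,my,cv2.INTER_CUBIC)
def mark(deg,r,col):
    a=np.radians(deg);cv2.circle(im,(int(round(300-np.sin(a)*r*2)),int(round(300-np.cos(a)*r*2))),2,col,-1)
D=float(sys.argv[1])
for k in range(6): mark(D+30+60*k,112,(0,200,0))
for r in range(30,150,10): mark(165.3,r,(0,0,255))
cv2.imwrite("pics/%s.png"%sys.argv[2],im[:,:,::-1])
E
python3 rect.py 157.5 r2; python3 arc.py 356 358 360 361 362
```

```text
15.0833 [ 0.6891 -0.1106  0.0219] phi 353.9 r 0.1193 yaw 173.7 [ 0.83  1.09 -1.29  1.42  1.08  1.4   0.98]
[[1, 4, 0], [1, 8, 0], [1, 13, 0], [1, 15, 0], [1, 17, 0]] [2, 4, 6, 7, 8]
```

View pics/r2.png

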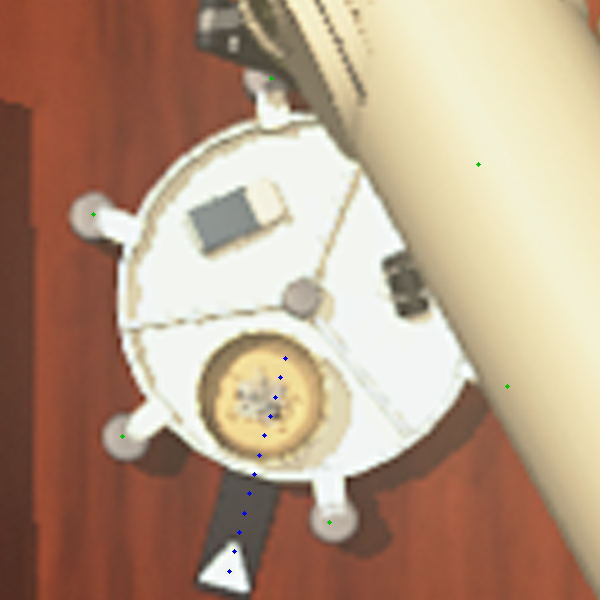

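The grips (92,216), (125,437) and (334,521) sit about 1° past the 157.5° marks, so the dish is at about 158.5°. I'll push the remaining ~7° gently.

Call:
jog_arm(
  translation=[
    [0,3,0],
    [1,6,0],
    [1,9,0],
    [1,12,0],
    [1,14,0],
    [1,15,0],
    [1,15,0],
  ],
  turn=[1,2,3,5,6,7,7],
)

```text
clock: 15.67
position: [0.6901, -0.0953, 0.0219]
ee_rot: [-0.007, 1.0, -0.015, 0.009]
ft_force: [-0.6, 1.3, -0.4]
grip_width: -0.001
```

```bash
python3 rect.py 165.3 r3;python3 arc.py
```

```text
15.7167 [ 0.6901 -0.0954  0.0219] phi 1.2 r 0.1197 yaw 180.7 [ 0.82  1.09 -1.31  1.43  1.09  1.41  1.08]
[] []
```

View pics/r3.png

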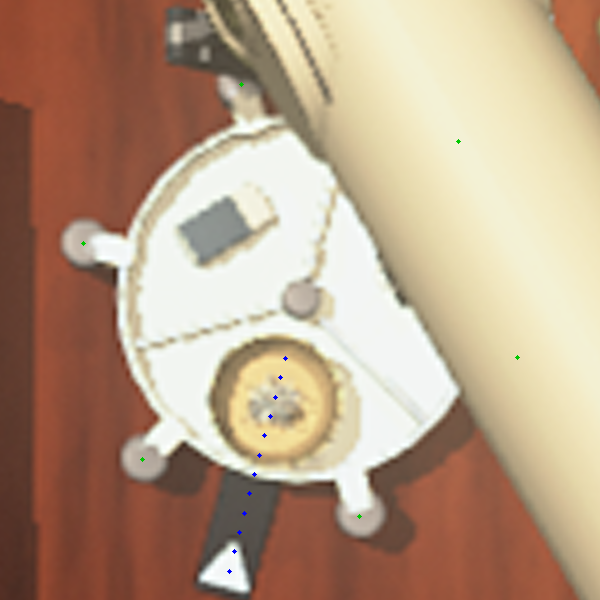

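The marks coincide with the grips, and the dish at (274,400) lies on the arrow line. I'll back off and lift clear.

Call:
jog_arm(
  translation=[
    [1,-5,0],
    [2,-10,0],
    [3,-15,0],
    [3,-15,15],
    [3,-15,40],
    [3,-15,70],
    [3,-15,100],
    [3,-15,130],
    [0,-25,160],
    [-5,-55,180],
    [-10,-85,190],
    [-15,-115,190],
  ],
  turn=[0,0,0,0,0,0,0,0,-3,-6,-10,-14],
)

```text
clock: 16.72
position: [0.6757, -0.2107, 0.2167]
ee_rot: [0.117, 0.993, -0.016, 0.01]
ft_force: [0.3, -0.0, 0.0]
grip_width: 0.004
```

Call:
jog_arm(
  translation=[
    [-5,-30,0],
    [-10,-60,10],
    [-15,-90,10],
    [-20,-120,10],
    [-25,-150,10],
    [-30,-180,10],
    [-30,-200,10],
    [-30,-200,10],
    [-30,-200,10],
    [-30,-200,10],
  ],
  turn=[-5,-10,-15,-20,-25,-30,-35,-40,-40,-40],
)

```text
clock: 17.55
position: [0.646, -0.4098, 0.2277]
ee_rot: [0.448, 0.894, -0.018, 0.004]
ft_force: [0.4, 1.0, 0.1]
grip_width: -0.002
```

```bash
python3 st.py; python3 rect.py 165.3 r4; python3 -c "
from h import *
dish()
for n in('top','scene'): measure(manip.camera(n),['stapler','mug','sticky_pad','pen'])"
```

```text
17.55 [1.029, 0.93, -1.239, 0.964, 0.906, 1.702, 0.776] [-0.01  0.   -0.01  0.02  0.01 -0.    0.02] [ 0.646  -0.4098  0.2277] [ 0.448  0.894 -0.018  0.004] yaw 126.8 [0.4 1.  0.1]
top clip_dish 158.5 49.0 0.61
top dish_place 155.6 50.0 0.58
top eraser_place 49.1 56.0 0.68
top clip_place 281.0 58.0 0.94
top eraser 45.5 52.0 0.66
top binder_clip 290.4 9.0 0.63
scene clip_dish 161.8 59.0 0.59
scene dish_place 174.0 59.0 0.86
scene eraser_place 38.2 53.0 0.85
scene clip_place 285.2 58.0 0.86
scene eraser 44.6 52.0 0.72
scene binder_clip 283.6 44.0 0.72
stapler [ 0.3446 -0.2795  0.    ] [410. 314.] 0.55
mug [0.6955 0.1862 0.    ] [217. 173.] 0.76
sticky_pad [ 0.6885 -0.3032  0.    ] [416. 174.] 0.62
pen [ 0.5273 -0.3336  0.    ] [430. 239.] 0.77
stapler [ 0.3499 -0.2911  0.    ] [185. 303.] 0.59
mug [ 0.5639 -0.1084  0.    ] [324. 282.] 0.61
sticky_pad [ 0.6861 -0.306  -0.    ] [342. 360.] 0.93
pen [ 0.5213 -0.3399  0.    ] [246. 344.] 0.9
```

View pics/r4.png

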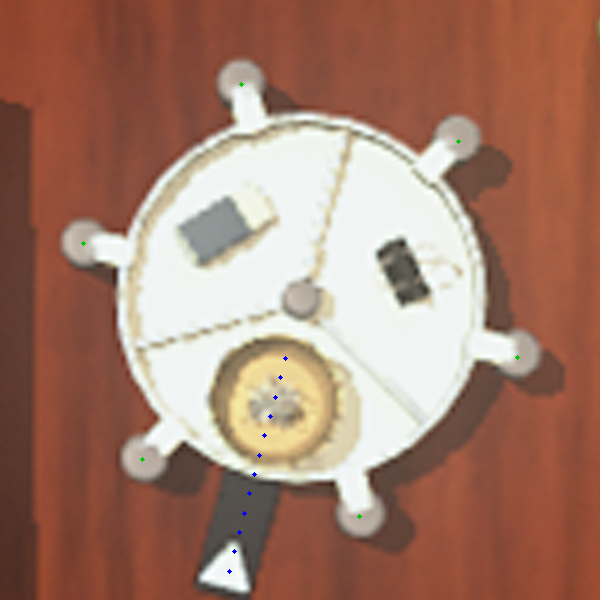

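```bash
python3 -c "
from workcell import manip
print(manip.hand_in())"
```

```text
the job is handed in; nothing more can be done
None
```

I turned the organizer about 135° counterclockwise by pushing one finger grip with the closed fingers from outside the tray. Then I backed off, lifted clear and handed in; the last reading before that was at 17.55 s of the 45 s.

- **Alignment:** in the final top view all six grips lie on the marks for a dish angle of 165.3°. The arrow measured 165–165.6°, so the error is about 1° against the allowed 10°.
- **Items on the tray:** the dish, eraser and binder clip look undisturbed in their sections of the tray.
- **Other things on the desk:** stapler, sticky pad and pen read within about 7 mm of their first measurements. The mug read within 1 mm in the top view.
- **Checks that disagreed:** the networks' single-point readings put the dish between 156° and 174°. One mug reading in the scene view landed on the tray, and one binder clip reading was off. I took these as network errors and trusted the grip fit instead.
- **Arm trouble:** early on, my wrong guess about the wrist's turning direction drove joint 7, and then joints 2 and 3, onto their range limits. I unwound the arm with extra moves before touching anything; I can't tell whether the judge counts that as a joint passing its range.

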